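# Let the thick glue stick out of the two-lane dispenser

### The job

Press down the paddle of the dispenser lane that holds the thick glue stick, so that its gate lifts and the thick stick rolls down to the end of its lane, then let go so that the gate closes again behind it. Keep the thin glue stick's gate shut, touch neither stick, and do not disturb the planter, tape gun, binder clip or pen standing around the dispenser.

Things in the scene. Friction and masses are not known exactly. Their poses are not given: they have to be found in the camera images.
- dispenser: Fixed grey plastic two-lane gravity dispenser, 254 mm long (local x -83 to +171), 226 mm wide, posts 112 mm high. Origin: on the table, mid-width. Local +x runs downhill to the open tray end, +y to the left lane. Lane centres at y = +55 (left) and -55 mm (right), each 104 mm wide. Ramp falls 10 degrees along +x; rear wall and side walls 72 to 80 mm high, tray walls 40 mm.
- axle (a point): Middle of the cross axle, 100 mm above the table, at dispenser local x = -30 mm. Each lane has a bare aluminium lever along local x, rocking on this axle: its paddle overhangs the uphill (-x) end, its other end carries a gate of two tines that blocks the ramp at local x = +45 mm. One glue stick waits uphill of each gate; the end wall's inner face is at x = +165 mm.
- lever_left (a joint): Angle of the left (+y) lane's lever: 0 at rest with the gate shut, grows as the paddle is pressed, stop at 0.5 rad. A spring returns it: about 2.3 N at the paddle centre to start, about 4.5 N fully pressed. The thick stick can pass from about 0.35 rad; 0.42 rad or more clears it well (paddle centre about 45 mm down).
- lever_right (a joint): Same for the right (-y) lane's lever.
- paddle_left (a point): Centre of the top face of the left lever's flat paddle, 44 mm (x) by 44 mm (y) and 6 mm thick, 110 mm uphill (-x) of the pivot; 107 mm above the table at rest. Its axes are the lever's: they follow the dispenser's and tilt with the lever.
- paddle_right (a point): Same for the right lever's paddle.
- thick_stick: Thick glue stick, plain cylinder 34 mm in diameter and 98 mm long, white with a thin dark groove below its white cap, lying across its lane (along its own y) against the gate; either lane. Origin at its centre, at dispenser local x about +25 mm when waiting and about +148 mm when it has rolled out against the end wall. About 55 g.
- thin_stick: Thin glue stick, 16 mm in diameter, 98 mm long, same colours, waiting in the other lane; must stay behind its gate. Origin at its centre, local x about +34 mm. About 20 g.
- planter: White ceramic planter pot, 90 mm across, 78 mm high plus a small plant to 115 mm; loose bystander on the right side of the dispenser. Origin under its centre.
- tape_gun: Aluminium tape gun with black handle, 220 mm long (along its x), 80 mm high; loose bystander on the left side. Origin on the table under its middle.
- binder_clip: Chrome binder clip, 32 mm long, 20 mm high; loose bystander on the table outside the right paddle. Origin under its centre.
- pen: Black click pen, 140 mm long (along its y), 10 mm thick; loose bystander lying on the table uphill of (beyond) the paddles. Origin under its centre.

How it is judged:
By the outcome, as a careful person would: the job done as asked, in the order asked, and still so for the second after the job is handed in, with the robot touching nothing.
It also fails if it takes over 40 s, if anything falls off the work surface, if the arm or the gripper's body presses on something with over 40 N, if the wrist force passes 120 N, or if a joint passes its speed limit or range.

### The arm

A 7-joint arm with a two-finger parallel gripper is mounted at the origin on the work surface. World frame = base frame: x ahead of the robot, y to its left, z up, the work surface at z = 0. Lengths are in m, angles in degrees, forces in N, time in s.
With the tool pointing down it reaches from about 0.35 to 0.9 m from the base axis. Payload 8.1 kg.
Tool frame: the origin (TCP) lies midway between the tips of the shut fingers; the grasp point (between the pads) lies 19 mm behind it; z points along the fingers, y is the line along which they close (so a half turn about z gives the same grasp; the last joint's range is limited). The gripper opens to 85 mm and grips with 20 to 120 N. Pads are 22 mm wide; open, the fingers measure 114 mm over their backs; the gripper's body (76 mm by 85 mm) begins 54 mm behind the grasp point. The pads swing forward as they close: fully open they stand 13 mm farther back than shut.
Start: joints at [-83.113, 24.895, 1.432, 90.138, -0.665, 64.973, -4.303], TCP at [0.138, 0.61, 0.231] pointing down, gripper open.
Joint ranges: [-149.89, 149.89], [-25.12, 119.58], [-72.63, 75.52], [4.76, 147.25], [-75.54, 255.54], [6.69, 114.76], [-157.13, 157.13]. Speed limits (degrees/s): [127.2, 127.2, 172.46, 172.46, 180, 180, 180].

### API

Orientations are given as a 3x3 rotation matrix whose columns are the frame's x, y, z axes.
In Python, from cell import get_obs, capture, camera_info, close_job, outline_of, landmark_of gives the robot as it stands. The module is installed in compiled form; this text tells all that it offers.
- The arm moves only by the tool jog_arm, never from a script. Its argument "plan" is text: rows parted by semicolons, each of 5 numbers parted by spaces: the shift along the tool's x, y, z scaled (see below), then the turn about the tool's z scaled (see below), then the gripper's target within -1 to 1 (fully open at 1, half-way at 0, shut at -1). In form: tx ty tz roll claw; .... A call has 1 to 5 rows; each row is the pose to reach, as a shift and turn from the pose commanded when the call began, along the tool's axes at that moment, turning the shorter way round; what a row does not reach only later rows make up. The controller multiplies each number of a shift by 0.15 m and each number of a turn by 180 degrees. A row lasts 1/8 s, in which the tool goes at most 62.5 mm and 10.7 degrees, less where a joint would pass 70% of its speed; a pose out of reach is approached as far as the arm can. A call with a number of a shift or a turn outside -1 to 1 is refused whole. A call with a gripper value outside its range is refused whole. The fingers move at their own pace and stop on an object; "squeeze" is the grip in N (left out, the last holds). Time passes only in rows, so rows that repeat a pose let the fingers close. It gives the time, the measured TCP pose, the force, the opening and the grip force at its end, in the units of the state.
- get_obs(): the state, without advancing time (a new reading comes with each control period).
- capture(name): name is "scene" or "top" or "wrist"; returns the picture (400x640x3 uint8, red, green, blue); there is no depth.
- camera_info(name): a dict with "vfov" (degrees; the focal length in pixels is half the picture's height over the tangent of half this angle, whatever the lens; pixels are square), "cx", "cy" (the principal point, pixels), "camera_from_world" (4x4, takes a point from world to camera coordinates); the wrist camera has in their place "T_tool_cam" (4x4, takes a point from camera to tool coordinates, whose origin is the TCP and whose axes are the flange's). Camera axes: x right, y down, z forward; pixel columns grow to the right and rows downward; lengths in m; the calibration is good to about 2 mm. The wrist camera is an equidistant fisheye: a pixel r from the principal point sees the ray r / f radians off the axis. A picture is of the moment at which its call begins: read the wrist's pose just before it. camera_info takes no time and is no camera call.
- close_job(): hands the job in; it is judged then, once.
Trained networks look in the newest picture that a camera, given by its name, has taken for a name from the list of things; names that differ only in an ending like _2 or _b are one class to them, and where a whole thing is asked for, a point or a joint stands for the part that bears it (a point fixed in the world has none). Each returns a list of dicts, best first, with "confidence" (0 to 1); they miss things now and then, are a little off and sometimes report something else, mostly with a low value. They report only what shows in the picture. A call takes as long as a camera call.
- outline_of(thing, camera): "pixels" (400x640 bool, what is visible of it) and "at" ([row, column] in pixels, amid what is visible of it).
- landmark_of(thing, camera): "at" ([row, column] in pixels: a listed point, or the origin of a listed thing).
The state is a dict: "t": time; "joint_pos": joint angles; "qd": joint speeds; "effort": joint torques, N m; "tcp_pos": TCP position; "tool_rot": TCP orientation; "force": force on the tool from outside, world axes, zero at the start; "moment": the same for the moment, N m; "finger_gap": finger opening in m; "finger_force": force on a finger pad.
Only numpy, scipy, OpenCV 4.12 (cv2) and the standard library are available. Lean on these libraries where they do the work, as an engineer would, in place of code of your own. Each camera call takes 0.05 s, during which the arm holds its last target. There are 200 camera calls.

## Working session

There is one attempt and no reset: what is moved stays moved. The work goes in short steps, Python scripts to look and compute and a tool call to move; the robot and the scene stay as the last step left them, time stands still between calls to the robot, and variables do not carry over. Pictures are saved under pics/ and viewed, at most 10 in all, crops included, and the job is handed in when it is done.

Besides the shell and the picture viewer there is one more tool, called after "Emit:" in YAML: its name, and indented under it one key for each argument. jog_arm: Moves the arm, as the interface text tells. Shifts and turns lie within -1 to 1; 1 stands for 0.15 m of shift or 180 degrees of turn. Its arguments: {"type":"object","properties":{"plan":{"type":"string"},"squeeze":{"type":"number"}},"required":["plan"]}

```bash
mkdir -p pics; cat > h.py <<'E'
import numpy as np, cv2
from cell import *
def info(n):
    c=camera_info(n); f=200/np.tan(np.radians(c["vfov"])/2); return c,f
def ray(n,at):
    c,f=info(n); T=np.array(c["camera_from_world"]); R=T[:3,:3]; o=-R.T@T[:3,3]
    d=R.T@np.array([(at[1]-c["cx"])/f,(at[0]-c["cy"])/f,1]); return o,d
def onz(n,at,z):
    o,d=ray(n,at); return o+d*(z-o[2])/d[2]
def proj(n,p):
    c,f=info(n); q=np.array(c["camera_from_world"])@np.append(p,1); return [c["cy"]+f*q[1]/q[2],c["cx"]+f*q[0]/q[2]]
E
python3 - <<'E'
from h import *
np.set_printoptions(precision=3,suppress=True)
Z=dict(dispenser=0,axle=.1,paddle_left=.107,paddle_right=.107,thick_stick=.05,thin_stick=.04,planter=0,tape_gun=0,binder_clip=0,pen=0)
for n in("top","scene"):
    im=capture(n); cv2.imwrite(f"pics/{n}0.png",im[:,:,::-1])
    for k,z in Z.items():
        for r in landmark_of(k,n)[:2]: print(n,k,round(r["confidence"],2),np.round(r["at"]),onz(n,r["at"],z))
s=get_obs(); print(s["t"],s["tcp_pos"],s["tool_rot"],s["force"])
E
```

```text
top dispenser 0.71 [183. 250.] [0.614 0.178 0.   ]
top axle 0.71 [191. 241.] [0.581 0.18  0.1  ]
top axle 0.31 [185. 252.] [0.594 0.157 0.1  ]
top paddle_left 0.35 [212. 326.] [0.538 0.003 0.107]
top paddle_right 0.96 [242. 260.] [0.476 0.136 0.107]
top thick_stick 0.87 [165. 221.] [0.647 0.237 0.05 ]
top thin_stick 0.84 [168. 275.] [0.643 0.116 0.04 ]
top planter 0.82 [214. 326.] [ 0.545 -0.002  0.   ]
top binder_clip 0.64 [265. 301.] [0.424 0.054 0.   ]
top binder_clip 0.23 [171. 165.] [0.64  0.379 0.   ]
top pen 0.76 [282. 236.] [0.384 0.202 0.   ]
scene dispenser 0.89 [255. 383.] [0.613 0.182 0.   ]
scene axle 0.59 [215. 391.] [0.586 0.185 0.1  ]
scene paddle_left 0.66 [184. 426.] [0.483 0.246 0.107]
scene paddle_right 0.9 [172. 374.] [0.473 0.13  0.107]
scene thick_stick 0.76 [257. 404.] [0.649 0.226 0.05 ]
scene thin_stick 0.83 [247. 351.] [0.641 0.116 0.04 ]
scene planter 0.62 [219. 312.] [0.547 0.005 0.   ]
scene planter 0.56 [256. 381.] [0.618 0.179 0.   ]
scene binder_clip 0.51 [189. 347.] [ 0.429  0.064 -0.   ]
1.1 [0.138 0.61  0.231] [[-0.975  0.221  0.   ]
 [ 0.221  0.975  0.   ]
 [-0.     0.    -1.   ]] [-0.726  0.514 -0.621]
```

View pics/top0.png

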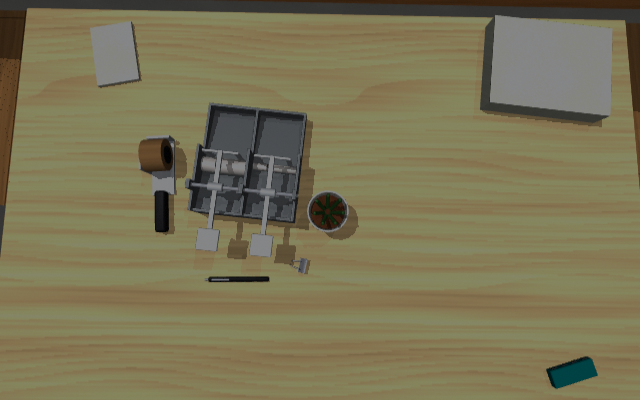

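View pics/scene0.png

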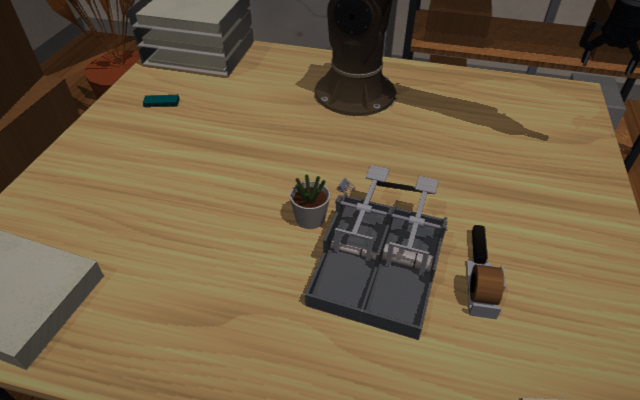

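The top view shows the thick stick at (row 165, col 221) in the left lane, with the left paddle at about (240, 208). The thin stick is at (168, 275) in the right lane. The network's left-paddle hit at (212, 326) in the top view is actually the planter. Next I'll fit the dispenser pose to the good points from both views.

```bash
cat > fit.py <<'E'
from h import *
from scipy.optimize import least_squares
np.set_printoptions(precision=4,suppress=True)
im=cv2.imread("pics/top0.png")
def patch(r,c,w=17):
    g=im[r-w:r+w,c-w:c+w].astype(int); m=(g.min(2)>125)&(np.ptp(g,axis=2)<25)
    n,l,st,ce=cv2.connectedComponentsWithStats(m.astype(np.uint8)); i=1+np.argmax(st[1:,4]); print(st[i]); return [ce[i][1]+r-w,ce[i][0]+c-w]
L={"pl":(-.14,.055,.107),"pr":(-.14,-.055,.107),"ax":(-.03,0,.1),"o":(0,0,0),"thk":(.025,.055,None),"thn":(.034,-.055,None)}
ob=[("top",patch(244,208,15),"pl"),("top",patch(249,261,15),"pr"),("top",[242,260],"pr"),("top",[191,241],"ax"),("top",[183,250],"o"),
("scene",[184,426],"pl"),("scene",[172,374],"pr"),("scene",[215,391],"ax"),("scene",[255,383],"o"),
("top",[104,209],(.171,.113,.04)),("top",[114,306],(.171,-.113,.04)),("scene",[318,418],(.171,.113,.04)),("scene",[294,312],(.171,-.113,.04))]
def res(p):
    c,s=np.cos(p[2]),np.sin(p[2]); o=[]
    for n,a,k in ob:
        q=L[k] if isinstance(k,str) else k
        o+=list(np.array(proj(n,[p[0]+c*q[0]-s*q[1],p[1]+s*q[0]+c*q[1],q[2]]))-a)
    return np.array(o)
r=least_squares(res,[.614,.18,-.1],loss="soft_l1"); p=r.x
print(p[:2],np.degrees(p[2])); print(res(p).reshape(-1,2))
for y in(.055,-.055):
    c,s=np.cos(p[2]),np.sin(p[2]); print("paddle",p[0]+c*-.14-s*y,p[1]+s*-.14+c*y)
for n,a,k in ob[:2]: print(onz(n,a,.107))
E
python3 fit.py
python3 -c "
import cv2
a=cv2.imread('pics/top0.png')[90:300,130:360];b=cv2.imread('pics/scene0.png')[150:340,290:510]
cv2.imwrite('pics/c0.png',cv2.vconcat([cv2.resize(x,(480,300),interpolation=3) for x in(a,b)]))"
```

```text
[  3   0  23  22 408]
[  4   1  22  22 407]
[0.614  0.1779] -5.229131479500544
[[ 0.3957 -0.3989]
 [ 0.3136 -0.2753]
 [ 3.3504  0.3021]
 [-1.4847 -0.1613]
 [ 0.145   0.4074]
 [-1.1571 -0.1412]
 [-0.3193  2.751 ]
 [-1.3145 -1.9129]
 [ 0.0815 -1.8668]
 [-1.8928 -1.0224]
 [-1.4721 -0.3463]
 [ 9.6846  2.8925]
 [-0.9074 -8.1245]]
paddle 0.4796332633915361 0.24546816074776018
paddle 0.4696079826142532 0.1359259599969233
[0.4804 0.2447 0.107 ]
[0.4702 0.1354 0.107 ]
```

View pics/c0.png

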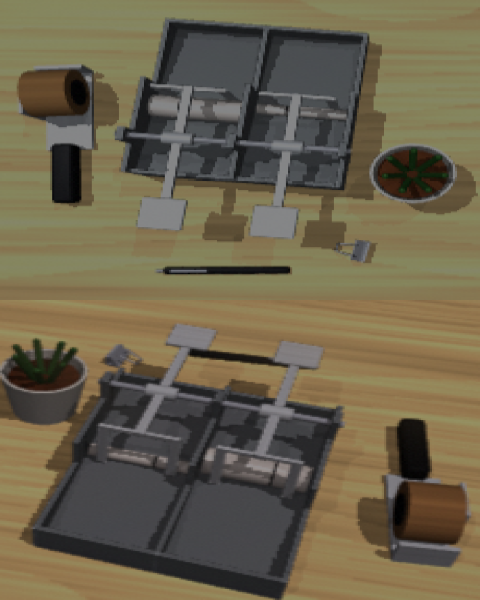

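The crop confirms it: the thick stick is in the left lane. The left paddle centre is at (0.480, 0.245) with z 0.107, and the fitted paddle spacing is 110 mm as specified. I'll move above it with the fingers shut.

Emit:
jog_arm:
  plan: "-0.3 -0.2 0 0 -1; -0.6 -0.4 0 0 -1; -0.92 -0.62 0 0 -1; -0.92 -0.62 0 0 -1"
  squeeze: 20

```text
t: 1.6
tcp_pos: [0.2566, 0.4846, 0.2318]
tool_rot: [[-0.973, 0.229, 0.002], [0.229, 0.973, -0.001], [-0.002, -0.001, -1.0]]
force: [0.3, 0.5, 0.3]
finger_gap: 0.0126
finger_force: 0.0
```

Emit:
jog_arm:
  plan: "-0.3 -0.2 0 0 -1; -0.6 -0.4 0 0 -1; -0.92 -0.62 0 0 -1; -0.92 -0.62 0 0 -1"

```text
t: 2.1
tcp_pos: [0.3696, 0.3637, 0.2316]
tool_rot: [[-0.974, 0.228, 0.002], [0.228, 0.974, -0.001], [-0.002, -0.001, -1.0]]
force: [-0.0, 0.5, -0.6]
finger_gap: -0.0003
finger_force: 0.0
```

Emit:
jog_arm:
  plan: "-0.3 -0.2 0 0 -1; -0.6 -0.4 0 -0.02 -1; -0.92 -0.63 0 -0.042 -1; -0.92 -0.63 0 -0.042 -1; -0.92 -0.63 0 -0.042 -1"

```text
t: 2.72
tcp_pos: [0.4793, 0.2458, 0.2312]
tool_rot: [[-0.996, 0.09, -0.001], [0.09, 0.996, 0.001], [0.001, 0.001, -1.0]]
force: [0.9, -0.1, 0.6]
finger_gap: 0.0001
finger_force: 0.0
```

```bash
python3 - <<'E'
from h import *
np.set_printoptions(precision=4,suppress=True)
s=get_obs(); cv2.imwrite("pics/s1.png",capture("scene")[100:360,230:550,::-1].repeat(2,0).repeat(2,1))
print(s["t"],s["tcp_pos"],s["tool_rot"],s["force"],s["finger_gap"])
d=s["tool_rot"].T@(np.array([.480,.245,.115])-s["tcp_pos"]); print(d/.15)
E
```

```text
2.725 [0.4793 0.2458 0.2312] [[-0.9959  0.0904 -0.0005]
 [ 0.0904  0.9959  0.0007]
 [ 0.0006  0.0006 -1.    ]] [ 0.8673 -0.0852  0.6049] 0.00010974577584441904
[-0.0054 -0.0056  0.7747]
```

View pics/s1.png

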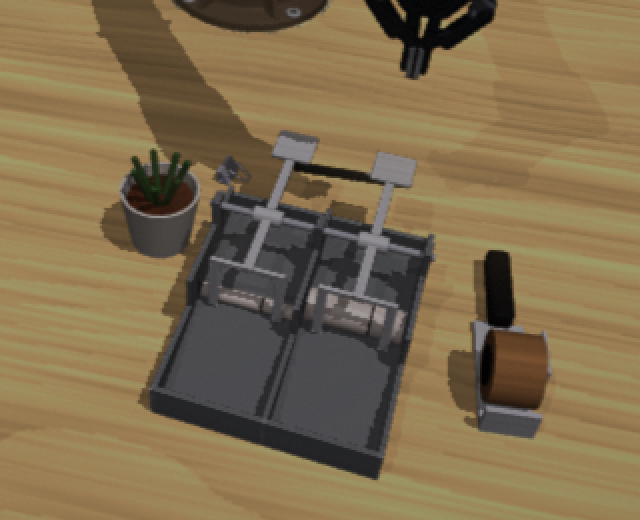

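The shut fingertips are over the left paddle and the scene is unchanged. Now descending to just above the paddle, then pressing.

Emit:
jog_arm:
  plan: "0 0 0.35 0 -1; 0 0 0.65 0 -1; 0 0 0.77 0 -1; 0 0 0.77 0 -1"

```text
t: 3.28
tcp_pos: [0.4779, 0.2458, 0.1146]
tool_rot: [[-0.996, 0.088, -0.003], [0.088, 0.996, -0.001], [0.003, -0.001, -1.0]]
force: [-0.3, -0.7, 0.1]
finger_gap: -0.0002
finger_force: 0.0
```

Emit:
jog_arm:
  plan: "0 0 0.07 0 -1; 0 0 0.14 0 -1; 0 0 0.21 0 -1; 0 0 0.28 0 -1; 0 0 0.28 0 -1"

```text
t: 3.9
tcp_pos: [0.4792, 0.2437, 0.0728]
tool_rot: [[-0.996, 0.091, -0.002], [0.091, 0.996, -0.001], [0.002, -0.002, -1.0]]
force: [0.2, -0.3, -0.4]
finger_gap: -0.0002
finger_force: 0.0
```

```bash
python3 - <<'E'
from h import *
np.set_printoptions(precision=4,suppress=True)
s=get_obs(); cv2.imwrite("pics/s2.png",capture("scene")[100:360,230:550,::-1].repeat(2,0).repeat(2,1))
print(s["t"],s["tcp_pos"],s["force"])
E
```

```text
3.9 [0.4792 0.2437 0.0728] [ 0.2486 -0.285  -0.4082]
```

View pics/s2.png

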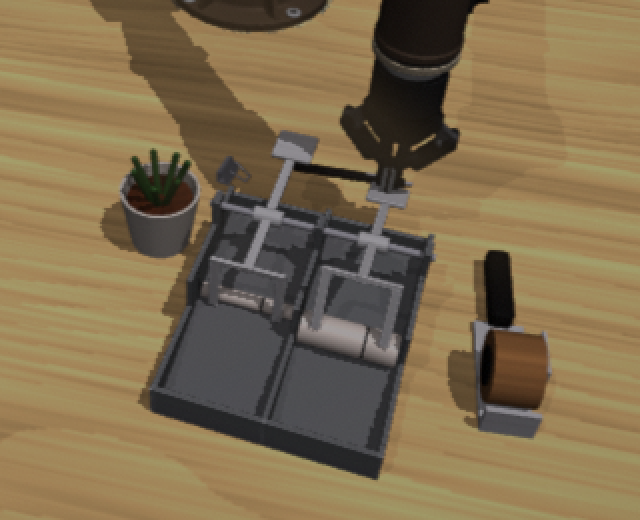

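The left paddle is partly down, the gate is lifting and the stick is starting forward. The right gate is still shut. Pressing further.

Emit:
jog_arm:
  plan: "0 0 0.05 0 -1; 0 0 0.1 0 -1; 0 0 0.1 0 -1; 0 0 0.1 0 -1; 0 0 0.1 0 -1"

```text
t: 4.58
tcp_pos: [0.4796, 0.2444, 0.0589]
tool_rot: [[-0.996, 0.091, -0.0], [0.091, 0.996, -0.0], [0.0, -0.0, -1.0]]
force: [-1.1, -0.3, 3.3]
finger_gap: -0.0
finger_force: 2.0
```

Emit:
jog_arm:
  plan: "0 0 0 0 -1; 0 0 0 0 -1; 0 0 0 0 -1; 0 0 0 0 -1; 0 0 0 0 -1"

```text
t: 5.2
tcp_pos: [0.4797, 0.2444, 0.0587]
tool_rot: [[-0.996, 0.091, -0.0], [0.091, 0.996, -0.0], [0.0, -0.0, -1.0]]
force: [-2.3, -0.8, 4.1]
finger_gap: 0.0
finger_force: 2.0
```

```bash
python3 - <<'E'
from h import *
np.set_printoptions(precision=4,suppress=True)
s=get_obs(); cv2.imwrite("pics/s3.png",capture("scene")[100:360,230:550,::-1].repeat(2,0).repeat(2,1))
print(s["t"],s["tcp_pos"],s["force"])
E
```

```text
5.2 [0.4797 0.2444 0.0587] [-2.3092 -0.8166  4.0941]
```

View pics/s3.png

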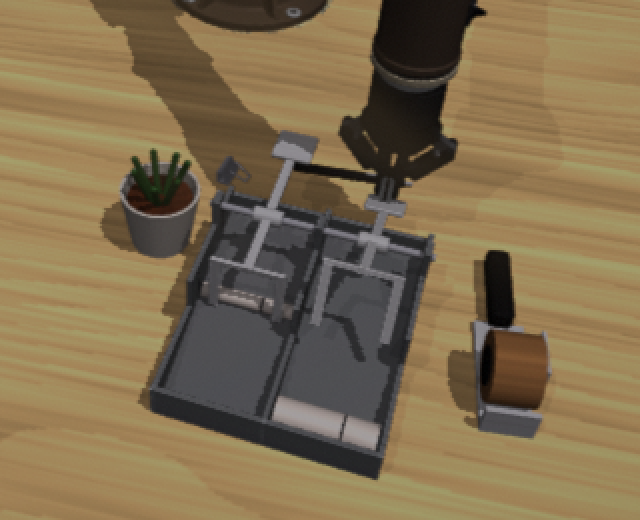

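The thick stick has rolled to the end wall, at about (425, 325) in the crop, and its gate is up. The thin stick is still held. Releasing now: rising smoothly, straight up.

Emit:
jog_arm:
  plan: "0 0 -0.06 0 -1; 0 0 -0.14 0 -1; 0 0 -0.22 0 -1; 0 0 -0.3 0 -1; 0 0 -0.4 0 -1"

```text
t: 5.88
tcp_pos: [0.4806, 0.2444, 0.12]
tool_rot: [[-0.996, 0.091, 0.001], [0.091, 0.996, 0.0], [-0.001, 0.0, -1.0]]
force: [0.7, -0.2, -0.3]
finger_gap: 0.0
finger_force: 0.0
```

Emit:
jog_arm:
  plan: "0 0 -0.3 0 -1; 0 0 -0.6 0 -1; 0 0 -0.8 0 -1; 0 0 -0.8 0 -1; 0 0 -0.8 0 -1"

```text
t: 6.5
tcp_pos: [0.4798, 0.2443, 0.2387]
tool_rot: [[-0.996, 0.091, 0.0], [0.091, 0.996, -0.0], [-0.0, -0.0, -1.0]]
force: [-1.3, 0.1, 0.4]
finger_gap: 0.0001
finger_force: 0.0
```

Emit:
jog_arm:
  plan: "0 0 0 0 -1; 0 0 0 0 -1; 0 0 0 0 -1; 0 0 0 0 -1; 0 0 0 0 -1"

```text
t: 7.12
tcp_pos: [0.4799, 0.2445, 0.2388]
tool_rot: [[-0.996, 0.091, -0.0], [0.091, 0.996, 0.0], [0.0, 0.0, -1.0]]
force: [-0.7, 0.9, 0.0]
finger_gap: -0.0004
finger_force: 0.0
```

```bash
python3 - <<'E'
from h import *
np.set_printoptions(precision=4,suppress=True)
s=get_obs(); cv2.imwrite("pics/s4.png",capture("scene")[100:360,230:550,::-1].repeat(2,0).repeat(2,1))
print(s["t"],s["tcp_pos"],s["force"])
E
```

```text
7.125 [0.4799 0.2445 0.2388] [-0.7005  0.8881  0.0107]
```

View pics/s4.png

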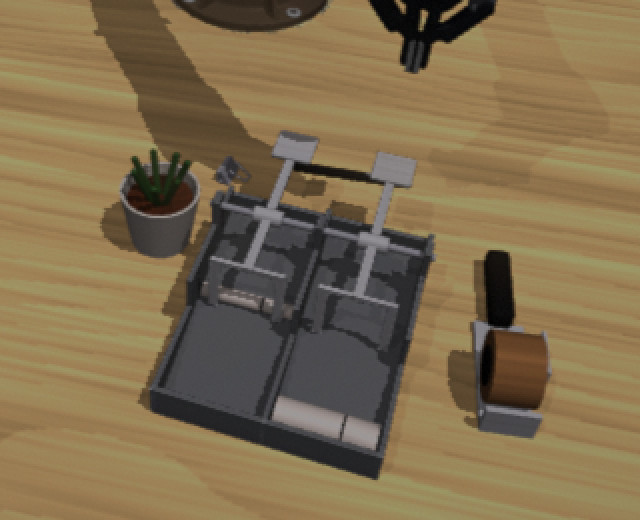

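The left lever is back at rest with its gate shut, the thick stick lies at the end wall, and everything else is where it was. Handing in.

```bash
python3 -c "
from cell import *
print(close_job())"
```

```text
the job is handed in; nothing more can be done
None
```

Job handed in at about 7 s: the thick stick rolled to the end of the left lane and its gate closed behind it; the thin stick's gate stayed shut, and the last picture shows the bystanders where they started.

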